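Clear the slide tray into the discard box

TASK

Take the forceps off the steel tray and lay them flat inside the blue instrument dish. Then take the tray, which has a slanted black handle, and tip it so that the three slide mailers slide off its open end into the yellow discard box, without gripping or pushing the mailers with the gripper. Finally set the empty tray down flat in the middle of the green mat again, without dropping it, and leave the bottle, the petri dish and the carton where they are.

Things in the scene. Friction and masses are not known exactly. Their poses are not given: they have to be found in the camera images.
- tray: Steel tray with loose pieces on it, 180 mm long (its x), 126 mm wide (its y), 34 mm high; floor, side and rear walls are 4 mm thick. The end at +x is open, with no wall or lip; the black handle is at the -x end. Origin: centre of the underside; z up. About 0.25 kg.
- tray_grip (a point): Point to grip on the black handle: a flat plate 8 mm thick, 70 mm wide (along the tray's y), rising from the rear wall and leaning back 30 degrees from upright, away from the tray (it rises along (-0.5, 0, 0.866) in the tray's frame). Point: mid-thickness, mid-width, 20 mm below the plate's upper edge, at (-0.1105, 0, 0.069) in the tray's frame; axes as the tray's.
- tray_lip (a point): Middle of the tray's open end, on the top of its floor: (0.09, 0, 0.004) in the tray's frame; axes as the tray's.
- mailer0: Slide mailer: closed orange plastic box with a white end, 64 x 30 x 18 mm, loose on the tray floor, long side (its x) about along the tray. Origin: centre of the underside.
- mailer1: Second slide mailer, the same.
- mailer2: Third slide mailer, the same.
- forceps: Dark steel forceps, 150 mm long (its x, points to +x), 12 mm wide (its y) at the middle and 10 mm thick (its z), laid across the tray on its two side walls, about 12 mm clear of the mailers. Origin: the middle of the forceps, half way up their thickness.
- box: Yellow discard box, open on top, fixed, 200 x 200 mm and 100 mm high, walls 5 mm. Origin: centre of the underside; x and y along its sides, z up.
- dish: Blue instrument dish, open on top, fixed, 200 mm (its x) by 85 mm (its y), 22 mm high, walls and floor 4 mm. Origin: centre of the underside.
- mat: Green bench mat, fixed, 260 mm (its x) by 190 mm (its y), 3 mm thick, under the tray. Origin: centre of the underside.
- bottle: Amber reagent bottle, 64 mm across, 150 mm high, bystander. Origin: centre of the underside.
- petri: Petri dish with lid, 94 mm across, 28 mm high, bystander. Origin: centre of the underside.
- carton: White and green carton, 60 x 140 x 35 mm, bystander. Origin: centre of the underside.
Things that resemble listed ones, but are neither listed nor needed, are in the scene too. There is more than one size of the dish; the job needs the middle-sized.

How it is judged:
By the outcome, as a careful person would: the job done as asked, in the order asked, and still so for the second after the job is handed in, with the robot touching nothing.
It also fails if it takes over 72 s, if anything falls off the work surface, if the arm or the gripper's body presses on something with over 40 N, if the wrist force passes 120 N, or if a joint passes its speed limit or range.

ROBOT

A 6-joint arm with a two-finger parallel gripper is mounted at the origin on the work surface. World frame = base frame: x ahead of the robot, y to its left, z up, the work surface at z = 0. Lengths are in m, angles in degrees, forces in N, time in s.
With the tool pointing down it reaches from about 0.4 to 0.825 m from the base axis. Payload 7 kg.
Tool frame: the origin (TCP) lies at the very end of the fingers, on their centre line; the grasp point (between the pads) lies tcp_to_grasp behind it (tcp_to_grasp is the distance from the TCP to the grasp point, in m); x points along the fingers, y is the direction in which the jaws open and shut, and the axes are right-handed (so a half turn about x gives the same grasp; the last joint's range is limited). The gripper opens to 88 mm and grips with 3 to 60 N. Pads are 19 mm wide; open, the fingers measure 130 mm over their backs; the gripper's body (78 mm by 193 mm) begins 47 mm behind the grasp point.
Start: joints at [86.35, 20.546, 0.682, 0, -70.136, -16.507], TCP at [0.233, 0.634, 0.202] pointing down, gripper open.
Joint ranges: [-176.03, 176.03], [-82.01, 121.73], [-58.28, 71.71], [-173.87, 95.51], [-174.79, -0.11], [-173.66, 173.66]. Speed limits (degrees/s): [136.94, 136.94, 172.46, 180, 180, 180].

INTERFACE

Orientations are given as [roll, pitch, yaw] about the fixed x, y, z axes, in that order (R = Rz(yaw) Ry(pitch) Rx(roll)).
In Python, from plant import * gives the robot as it stands. The module is installed in compiled form; this text tells all that it offers.
- The arm moves only by the shell command python3 -m pendant 'ROWS'. ROWS is JSON, a list of rows, each an object with "claw": the finger opening in mm, from 0 to 87.6; "linear": the shift along the tool's x, y, z in mm, a list of three; "twist": the turn about the tool's x in rad. In form: [{"claw": claw, "linear": [tx, ty, tz], "twist": twist}, ...]. A call has exactly 10 rows; each row shifts and turns the commanded pose from where the row before left it, along the tool's axes as they then stand; what a row does not reach is not made up. A row lasts 1/12 s, in which the tool goes at most 41.7 mm and 7.16 degrees, less where a joint would pass 70% of its speed; a pose out of reach is approached as far as the arm can. A call with a gripper value outside its range is refused whole. The fingers move at their own pace and stop on an object; the grip force is fixed at half the most. Time passes only in rows, so rows that do not move let the fingers close, or fill a call up. It gives the time, the measured TCP pose, the force and the opening at its end, in the units of the state.
- get_obs(): the state, without advancing time (a new reading comes with each control period).
- snapshot(name): name is "scene" or "top"; returns (picture, depth): 384x512x3 uint8, red, green, blue; 384x512 float32, m along the optical axis (not along the pixel's ray), 0 where there is no reading.
- camera_params(name): a dict with "fx", "fy", "cx", "cy" (pixels), "rvec" (rotation vector, rad) and "tvec" (3), from world to camera coordinates, as OpenCV has them. Camera axes: x right, y down, z forward; pixel columns grow to the right and rows downward; lengths in m; the calibration is good to about 2 mm. A picture is of the moment at which its call begins. camera_params takes no time and is no camera call.
- close_job(): hands the job in, once; it reports no verdict.
Trained networks look in the newest picture that a camera, given by its name, has taken for a name from the list of things; names that differ only in an ending like _2 or _b are one class to them, and where a whole thing is asked for, a point or a joint stands for the part that bears it (a point fixed in the world has none). Each returns a list of dicts, best first, with "confidence" (0 to 1); they miss things now and then, are a little off and sometimes report something else, mostly with a low value. They report only what shows in the picture. A call takes as long as a camera call. They do not tell look-alikes from the thing itself.
- boxes_of(camera, target): "xy" ([column, row] in pixels, amid what is visible of it).
The state is a dict: "clock": time; "joint_pos": joint angles; "qvel": joint speeds; "tau": joint torques, N m; "tool_pos": TCP position; "orientation": TCP orientation; "force": force on the tool from outside, world axes, zero at the start; "moment": the same for the moment, N m; "opening": finger opening in m.
Only numpy, scipy, OpenCV 4.12 (cv2) and the standard library are available. Lean on these libraries where they do the work, as an engineer would, in place of code of your own. Each camera call takes 0.05 s, during which the arm holds its last target. There are 200 camera calls.

## Working session

There is one attempt and no reset: what is moved stays moved. The work goes in short steps, Python scripts to look and compute and a shell command to move; the robot and the scene stay as the last step left them, time stands still between calls to the robot, and variables do not carry over. Pictures are saved under pics/ and viewed, about 8 in all and at most 12, crops included, and the job is handed in when it is done.

```bash
mkdir -p pics; cat > h.py <<'E'
from plant import *
import numpy as np, cv2
from scipy.spatial.transform import Rotation as R
def cam(n):
    p=camera_params(n); return p,cv2.Rodrigues(np.array(p["rvec"],float))[0],np.array(p["tvec"],float).ravel()
def cloud(n,d):
    p,Rm,t=cam(n); v,u=np.mgrid[:d.shape[0],:d.shape[1]]
    P=np.stack([(u-p["cx"])/p["fx"]*d,(v-p["cy"])/p["fy"]*d,d],-1)
    W=(P-t)@Rm; W[d==0]=np.nan; return W
def proj(n,X):
    p,Rm,t=cam(n); c=np.atleast_2d(X)@Rm.T+t
    return np.c_[c[:,0]/c[:,2]*p["fx"]+p["cx"],c[:,1]/c[:,2]*p["fy"]+p["cy"]]
E
python3 - <<'E'
from h import *
o=get_obs(); print(o)
for n in ["scene","top"]:
    im,d=snapshot(n); np.savez(f"{n}0.npz",im=im,d=d); cv2.imwrite(f"pics/{n}0.png",cv2.cvtColor(im,cv2.COLOR_RGB2BGR))
    W=cloud(n,d); p,Rm,t=cam(n); print(n,"campos",-Rm.T@t, p["fx"])
    for k in ["tray","tray_grip","tray_lip","forceps","dish","box","mat","mailer0","bottle","petri","carton"]:
        for b in boxes_of(n,k)[:5]:
            c,r=map(int,b["xy"]); 
            print(k,c,r,round(b["confidence"],2),np.round(W[min(r,383),min(c,511)],3))
E
```

```text
{'clock': 0.0, 'joint_pos': array([ 8.63506634e+01,  2.05904265e+01,  6.33616125e-01, -1.99290866e-02,
       -7.01346433e+01, -1.65058417e+01]), 'qvel': array([-0.01181453, -0.03620543, -0.06416052, -0.01651148, -0.05805074,
        0.0501868 ]), 'tau': array([ 3.44524378e-04, -5.82717204e+01,  2.93068331e+01,  6.99758783e+00,
        6.90480927e-03, -1.58240578e-04]), 'tool_pos': array([0.23243996, 0.63315806, 0.2008335 ]), 'orientation': array([  94.93026049,   89.90664648, -105.23170493]), 'force': array([-0.2752422 , -0.66262703, -0.95438552]), 'moment': array([ 0.00466753, -0.0558629 ,  0.05342664]), 'opening': 0.08747989053584021}
scene campos [ 1.18788342 -1.22343828  1.02755942] 485.99190606251904
tray 289 136 0.67 [0.487 0.347 0.009]
tray_grip 347 147 0.42 [0.736 0.342 0.027]
tray_lip 287 135 0.66 [0.483 0.337 0.018]
forceps 268 159 0.65 [0.486 0.159 0.007]
forceps 192 242 0.59 [ 0.481 -0.351  0.001]
forceps 282 142 0.43 [0.507 0.238 0.045]
dish 165 278 0.91 [ 0.498 -0.511  0.004]
dish 187 187 0.9 [ 0.313 -0.131  0.01 ]
dish 191 242 0.7 [ 0.482 -0.356  0.006]
box 266 199 0.
[... 319 characters left out ...]
0.301 0.007]
tray 140 215 0.52 [0.503 0.268 0.025]
tray_grip 131 218 0.55 [0.496 0.296 0.01 ]
tray_lip 133 214 0.9 [0.506 0.288 0.024]
forceps 145 218 0.49 [0.491 0.248 0.047]
dish 418 218 0.92 [ 0.495 -0.525  0.001]
dish 362 217 0.81 [ 0.498 -0.363  0.005]
dish 283 282 0.64 [ 0.316 -0.134  0.005]
box 274 173 0.56 [ 0.627 -0.112  0.006]
mat 156 242 0.56 [0.428 0.224 0.007]
mailer0 157 205 0.68 [0.532 0.221 0.021]
mailer0 140 217 0.49 [0.496 0.266 0.031]
mailer0 120 140 0.49 [0.721 0.333 0.031]
bottle 129 214 0.64 [0.508 0.304 0.006]
bottle 172 123 0.59 [0.745 0.17  0.11 ]
petri 122 139 0.73 [0.725 0.328 0.028]
carton 358 151 0.87 [ 0.685 -0.353  0.036]
carton 169 122 0.31 [0.747 0.178 0.111]
```

View pics/scene0.png

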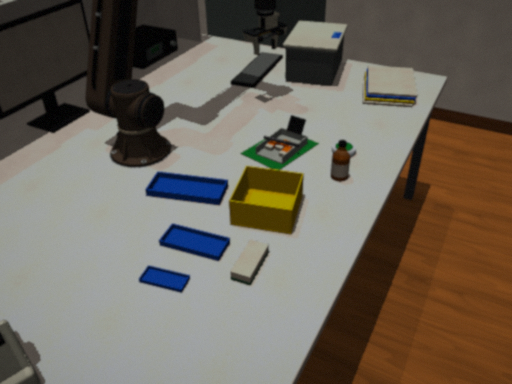

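View pics/top0.png

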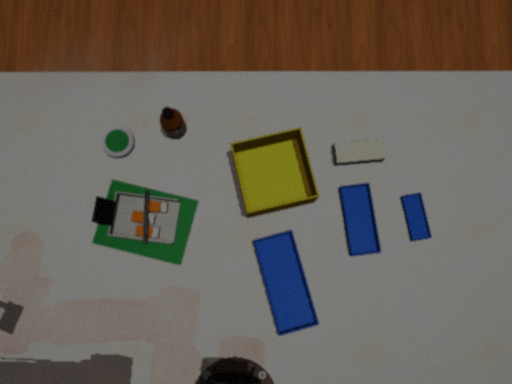

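Scene view: tray on the green mat at (285,145), box at (266,199), three blue dishes at (187,187), (195,241) and (165,278). Top view: tray (145,218) with its handle at (104,211) and open end to the right, forceps across it at (147,217). Dishes are large (285,282), middle (360,219) and small (416,217). I'll measure the dish sizes next to make the choice.

```bash
python3 - <<'E'
from h import *
for n in ["top","scene"]:
    z=np.load(n+"0.npz"); im,d=z["im"],z["d"]; W=cloud(n,d); hsv=cv2.cvtColor(im,cv2.COLOR_RGB2HSV)
    def rect(mask,name,mn):
        N,l,s,c=cv2.connectedComponentsWithStats(mask.astype(np.uint8))
        for i in range(1,N):
            if s[i,4]<mn: continue
            P=W[l==i]; P=P[~np.isnan(P[:,0])]
            r=cv2.minAreaRect((P[:,:2]*1000).astype(np.float32)); print(n,name,c[i].round(),s[i,4],"ctr",np.round(r[0],0),"size",np.round(r[1],0),"ang",round(r[2],1),"z",np.round(np.percentile(P[:,2],[2,50,98]),3))
    H,S,V=[hsv[...,i].astype(int) for i in range(3)]
    rect((H>100)&(H<130)&(S>150)&(V>50),"blue",200)
    rect((H>22)&(H<34)&(S>150)&(V>60),"yellow",400)
    rect((H>45)&(H<85)&(S>120)&(V>50),"green",60)
    rect((H>5)&(H<18)&(S>140)&(V>120),"orange",15)
z=np.load("top0.npz"); c=z["im"][170:275,80:215]
cv2.imwrite("pics/traycrop.png",cv2.cvtColor(cv2.resize(c,None,fx=5.5,fy=5.5,interpolation=cv2.INTER_CUBIC),cv2.COLOR_RGB2BGR))
# tray height map in top
W=cloud("top",z["d"])
P=W[150:290,60:230].reshape(-1,3)
for lo,hi in [(0.03,0.04),(0.04,0.052),(0.055,0.075),(0.075,0.1)]:
    Q=P[(P[:,2]>lo)&(P[:,2]<hi)]; 
    if len(Q)>4: print(lo,hi,len(Q),Q.mean(0).round(4),Q.min(0).round(3),Q.max(0).round(3), cv2.minAreaRect((Q[:,:2]*1000).astype(np.float32)))
E
```

```text
top blue [359. 219.] 1934 ctr [ 492. -352.] size [195.  83.] ang 6.7 z [-0.001  0.005  0.023]
top blue [415. 217.] 842 ctr [ 499. -515.] size [128.  57.] ang 10.4 z [-0.003  0.003  0.016]
top blue [285. 283.] 3884 ctr [ 318. -138.] size [262. 110.] ang 15.2 z [0.    0.006 0.031]
top yellow [271. 175.] 4233 ctr [ 617. -108.] size [199. 198.] ang 13.4 z [-0.     0.006  0.102]
top green [117. 140.] 358 ctr [722. 344.] size [61. 62.] ang 86.9 z [0.022 0.028 0.034]
top green [151. 229.] 2340 ctr [488. 257.] size [257. 186.] ang 75.9 z [-0.002  0.003  0.009]
top orange [155. 206.] 50 ctr [529. 226.] size [19. 24.] ang 6.6 z [0.021 0.025 0.03 ]
top orange [138. 216.] 51 ctr [499. 274.] size [25. 19.] ang 81.5 z [0.02  0.026 0.031]
top orange [139. 231.] 23 ctr [459. 269.] size [16. 15.] ang 34.7 z [0.021 0.025 0.03 ]
scene blue [188. 188.] 1652 ctr [ 319. -139.] size [266. 126.] ang 15.9 z [0.002 0.009 0.032]
scene blue [195. 241.] 1366 ctr [ 492. -354.] size [201.  92.] ang 6.9 z [0.001 0.007 0.024]
scene blue [164. 278.] 715 ctr [ 498. -517.] size [135.  61.] ang 8.7 z [-0.001  0.005  0.0
[... 1927 characters left out ...]
05 [0.509  0.2812 0.0355] [0.423 0.16  0.03 ] [0.691 0.357 0.04 ] ((556.9632568359375, 257.3408203125), (271.6696472167969, 193.7113494873047), 1.3416022062301636)
0.04 0.052 349 [0.4987 0.2746 0.046 ] [0.422 0.159 0.04 ] [0.571 0.36  0.052] ((499.4166259765625, 259.10601806640625), (188.57150268554688, 146.2057342529297), 78.38754272460938)
0.055 0.075 177 [0.5098 0.3565 0.065 ] [0.476 0.342 0.055] [0.545 0.37  0.075] ((510.08502197265625, 357.7400817871094), (19.506210327148438, 69.57522583007812), 78.2369155883789)
0.075 0.1 186 [0.5114 0.3688 0.0849] [0.477 0.357 0.076] [0.547 0.381 0.095] ((511.6443176269531, 368.18511962890625), (20.6776123046875, 69.40560913085938), 84.65582275390625)
```

View pics/traycrop.png

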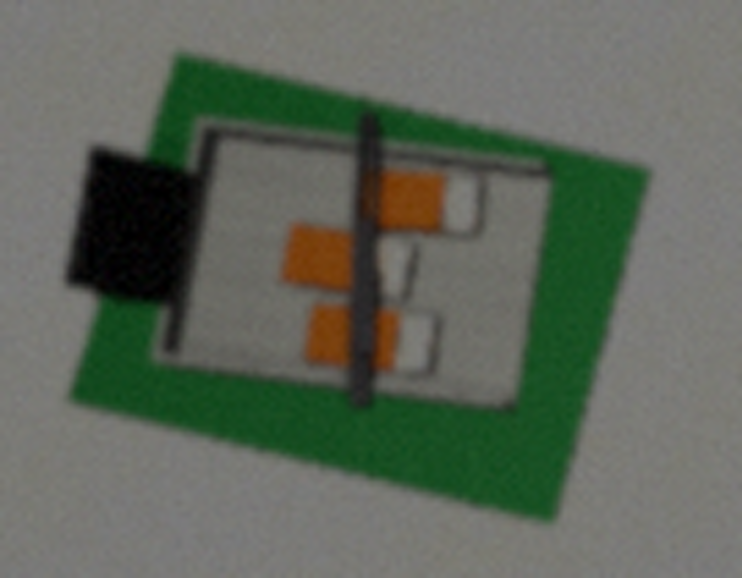

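Confusable things: dish large (285,282), middle (360,219) and small (416,217). The middle one measures about 200x85 mm, so it is the one to use. Only one tray, box and forceps show: the forceps are the dark bar at crop (365,260), and the network's extra forceps hits at scene (268,159) and (192,242) are the mat and the dish. The crop shows the tray's mailers at crop (430,200), (350,260) and (372,337).

```bash
python3 - <<'E'
from h import *
import plant; print([k for k in dir(plant) if not k.startswith('_')]); 
try: print("t2g",tcp_to_grasp)
except Exception as e: print(e)
o=get_obs(); M=R.from_euler('xyz',o["orientation"],degrees=True).as_matrix(); print("tool axes (cols)",M.round(3))
z=np.load("top0.npz"); im,d=z["im"],z["d"]; W=cloud("top",d)
g=cv2.cvtColor(im,cv2.COLOR_RGB2GRAY).astype(int); hsv=cv2.cvtColor(im,cv2.COLOR_RGB2HSV)
m=np.zeros_like(g,bool); m[185:250,138:156]=True
m&=(g<75)&(W[...,2]>0.036)&(W[...,2]<0.06)
# keep grayish-dark
m&=(hsv[...,1]<110)
P=W[m]; v=cv2.fitLine((P[:,:2]).astype(np.float32),cv2.DIST_HUBER,0,1e-4,1e-4).ravel()
s=(P[:,:2]-v[2:])@v[:2]; print("forceps n",len(P),"dir",v[:2],np.degrees(np.arctan2(v[1],v[0])),"mid",v[2:]+v[:2]*(s.min()+s.max())/2,"len",np.ptp(s),"z",np.percentile(P[:,2],[10,50,90]))
# scene check
z2=np.load("scene0.npz"); W2=cloud("scene",z2["d"]); g2=cv2.cvtColor(z2["im"],cv2.COLOR_RGB2GRAY)
Q=W2[(g2<70)&(W2[...,2]>0.036)&(W2[...,2]<0.055)&(abs(W2[...,0]-.494)<.09)&(abs(W2[...,1]-.252)<.03)]; print("scene forceps",len(Q),np.median(Q,0))
# tray corners: image coords from crop, projected to z=.037
p,Rm,t=cam("top"); C=-Rm.T@t
def onz(u,v_,zz):
    r=Rm.T@np.array([(u-p["cx"])/p["fx"],(v_-p["cy"])/p["fy"],1]); return C+r*(zz-C[2])/r[2]
for nm,c in dict(TL=(205,120),TR=(550,163),BR=(515,410),BL=(157,362)).items(): print(nm,onz(80+c[0]/5.5,170+c[1]/5.5,.037).round(4))
Q=W[150:290,60:230].reshape(-1,3); Q=Q[(Q[:,2]>.06)&(Q[:,2]<.095)]; 
r=cv2.minAreaRect((Q[:,:2]*1000).astype(np.float32)); print("handle",Q.mean(0),r)
E
```

```text
['PlanningError', 'boxes_of', 'camera_params', 'close_job', 'get_obs', 'snapshot', 'tcp_to_grasp']
t2g 0.0188
tool axes (cols) [[ 0.    -0.345 -0.939]
 [-0.    -0.939  0.345]
 [-1.     0.    -0.   ]]
forceps n 201 dir [0.99940264 0.03455927] 1.9804947 mid [0.49530521 0.24645259] len 0.14656892373154096 z [0.04219408 0.0471156  0.05027386]
scene forceps 104 [0.49736494 0.24306861 0.04532285]
TL [0.5671 0.3315 0.037 ]
TR [0.5443 0.1541 0.037 ]
BR [0.4186 0.1684 0.037 ]
BL [0.4432 0.3494 0.037 ]
handle [0.51033417 0.36437189 0.07766365] ((511.1164855957031, 364.20477294921875), (28.862117767333984, 69.77716064453125), 80.89984893798828)
```

```bash
python3 -m pendant '[{"claw":50,"linear":[0,0,0],"twist":-0.097},{"claw":50,"linear":[0,0,0],"twist":-0.097},{"claw":50,"linear":[0,0,0],"twist":-0.097},{"claw":50,"linear":[0,0,0],"twist":-0.097},{"claw":50,"linear":[0,30.5,-19.2],"twist":0},{"claw":50,"linear":[0,30.5,-19.2],"twist":0},{"claw":50,"linear":[0,30.5,-19.2],"twist":0},{"claw":50,"linear":[0,30.5,-19.2],"twist":0},{"claw":50,"linear":[0,30.5,-19.2],"twist":0},{"claw":50,"linear":[0,30.5,-19.2],"twist":0}]'
python3 -m pendant '[{"claw":50,"linear":[0,30.5,-19.2],"twist":0},{"claw":50,"linear":[0,30.5,-19.2],"twist":0},{"claw":50,"linear":[0,30.5,-19.2],"twist":0},{"claw":50,"linear":[0,30.5,-19.2],"twist":0},{"claw":50,"linear":[0,30.5,-19.2],"twist":0},{"claw":50,"linear":[25,30.5,-19.2],"twist":0},{"claw":50,"linear":[25,15,-9],"twist":0},{"claw":50,"linear":[35,0,0],"twist":0},{"claw":50,"linear":[0,0,0],"twist":0},{"claw":50,"linear":[0,0,0],"twist":0}]'
```

```text
clock: 2.03
tool_pos: [0.355, 0.4535, 0.202]
orientation: [-119.0, 90.0, 63.1]
force: [0.3, 0.5, -0.1]
opening: 0.0499
clock: 2.87
tool_pos: [0.484, 0.262, 0.1172]
orientation: [49.4, 89.8, -128.5]
force: [-0.0, 0.8, 1.4]
opening: 0.05
```

```bash
cat >> h.py <<'E'
def to(x,y,z,yawy=None):
    """tool-axis mm to reach world point; yawy = wanted world angle of tool y (deg, mod 180)"""
    o=get_obs(); M=R.from_euler('xyz',o["orientation"],degrees=True).as_matrix()
    a=np.degrees(np.arctan2(M[1,1],M[0,1])); print("t",round(o["clock"],2),"tcp",o["tool_pos"].round(4),"yawy",a.round(1),"j",o["joint_pos"].round(0),"F",o["force"].round(1),"open",round(o["opening"]*1000,1))
    tw=0
    if yawy is not None:
        dy=(yawy-a+90)%180-90; tw=-np.radians(dy); print("twist",tw.round(3)); M=R.from_rotvec([0,0,np.radians(dy)]).as_matrix()@M
    print("linear after twist",((np.array([x,y,z])-o["tool_pos"])@M*1000).round(1))
E
python3 - <<'E'
from h import *
to(.4958,.246,.035,92)
E
```

```text
t 2.87 tcp [0.484  0.262  0.1172] yawy -88.0 j [ 49.  13. -22.   0. -55.  43.] F [-0.   0.8  1.4] open 50.0
twist 0.001
linear after twist [ 82.2  16.1 -11.4]
```

```bash
python3 -m pendant '[{"claw":50,"linear":[20,16.1,-11.4],"twist":0},{"claw":40,"linear":[30,0,0],"twist":0},{"claw":40,"linear":[22,0,0],"twist":0},{"claw":40,"linear":[10.2,0,0],"twist":0},{"claw":40,"linear":[0,0,0],"twist":0},{"claw":0,"linear":[0,0,0],"twist":0},{"claw":0,"linear":[0,0,0],"twist":0},{"claw":0,"linear":[0,0,0],"twist":0},{"claw":0,"linear":[0,0,0],"twist":0},{"claw":0,"linear":[0,0,0],"twist":0}]'
python3 - <<'E'
from h import *
to(.4958,.246,.035,92)
E
```

```text
clock: 3.7
tool_pos: [0.497, 0.2478, 0.0368]
orientation: [-138.5, 89.9, 43.6]
force: [-0.1, -0.5, -1.4]
opening: 0.0123
t 3.7 tcp [0.497  0.2478 0.0368] yawy -87.9 j [ 47.  19. -26.   0. -45.  45.] F [-0.1 -0.5 -1.4] open 12.3
twist 0.002
linear after twist [1.8 1.8 1.3]
```

```bash
python3 -m pendant '[{"claw":0,"linear":[-15,0,0],"twist":0},{"claw":0,"linear":[-35,0,0],"twist":0},{"claw":0,"linear":[-35,0,0],"twist":0},{"claw":0,"linear":[-35,10,0],"twist":0},{"claw":0,"linear":[-20,30,0],"twist":0},{"claw":0,"linear":[0,38,0],"twist":0},{"claw":0,"linear":[0,38,0],"twist":0},{"claw":0,"linear":[0,38,0],"twist":0},{"claw":0,"linear":[0,38,0],"twist":0},{"claw":0,"linear":[0,38,0],"twist":0}]'
python3 -m pendant '[{"claw":0,"linear":[0,38,0],"twist":0},{"claw":0,"linear":[0,38,0],"twist":0},{"claw":0,"linear":[0,38,0],"twist":0},{"claw":0,"linear":[0,38,0],"twist":0},{"claw":0,"linear":[0,38,0],"twist":0},{"claw":0,"linear":[0,38,0],"twist":0},{"claw":0,"linear":[0,38,0],"twist":0},{"claw":0,"linear":[0,38,0],"twist":-0.04},{"claw":0,"linear":[0,30,0],"twist":-0.04},{"claw":0,"linear":[0,0,0],"twist":0}]'
python3 - <<'E'
from h import *
to(.492,-.353,.0075,97)
E
```

```text
clock: 4.53
tool_pos: [0.5047, 0.0159, 0.1766]
orientation: [-158.7, 89.9, 23.4]
force: [1.2, 0.2, 0.0]
opening: 0.0006
clock: 5.37
tool_pos: [0.5179, -0.3208, 0.1755]
orientation: [50.1, 89.9, -123.3]
force: [0.5, 0.4, 1.1]
opening: 0.0001
t 5.37 tcp [ 0.5179 -0.3208  0.1755] yawy -83.4 j [-13.  15. -10.   0. -64. 110.] F [0.5 0.4 1.1] open 0.1
twist -0.007
linear after twist [168.1  28.6  29.5]
```

The fingers closed to zero, so the forceps slipped out of the shallow grip. I'll look where they are.

```bash
python3 - <<'E'
from h import *
im,d=snapshot("top"); np.savez("top1.npz",im=im,d=d)
c=im[150:290,70:240]
cv2.imwrite("pics/top1.png",cv2.cvtColor(cv2.resize(c,None,fx=4.5,fy=4.2,interpolation=cv2.INTER_CUBIC),cv2.COLOR_RGB2BGR))
E
```

```text
(no output)
```

View pics/top1.png

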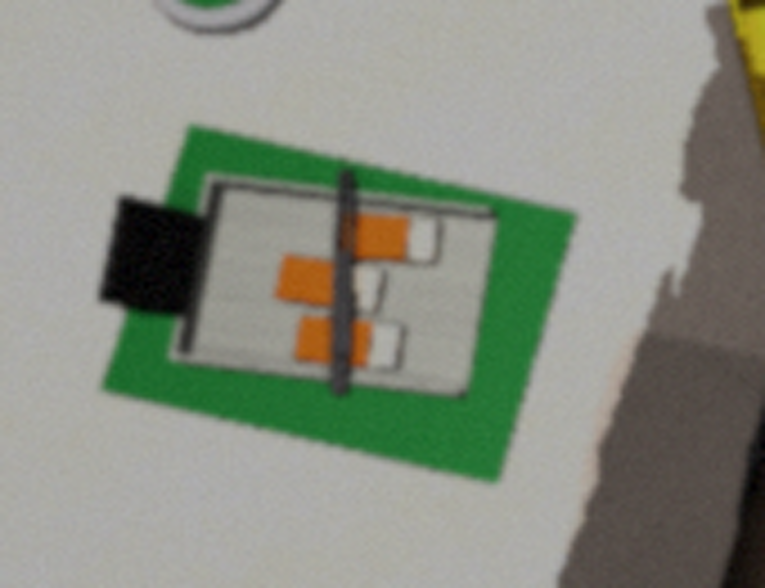

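View: the forceps still lie across the tray at crop (343,285), as before, so the grip only slid off the top. I'll retry about 8 mm deeper.

```bash
python3 -m pendant '[{"claw":40,"linear":[0,0,0],"twist":0.04},{"claw":40,"linear":[0,-38,0],"twist":0.04},{"claw":40,"linear":[0,-38,0],"twist":0},{"claw":40,"linear":[0,-38,0],"twist":0},{"claw":40,"linear":[0,-38,0],"twist":0},{"claw":40,"linear":[0,-38,0],"twist":0},{"claw":40,"linear":[0,-38,0],"twist":0},{"claw":40,"linear":[0,-38,0],"twist":0},{"claw":40,"linear":[0,-38,0],"twist":0},{"claw":40,"linear":[0,-38,0],"twist":0}]'
python3 -m pendant '[{"claw":40,"linear":[0,-38,0],"twist":0},{"claw":40,"linear":[0,-38,0],"twist":0},{"claw":40,"linear":[0,-38,0],"twist":0},{"claw":40,"linear":[0,-38,0],"twist":0},{"claw":40,"linear":[0,-38,0],"twist":0},{"claw":40,"linear":[25,-20,0],"twist":0},{"claw":40,"linear":[35,0,0],"twist":0},{"claw":40,"linear":[20,0,0],"twist":0},{"claw":40,"linear":[0,0,0],"twist":0},{"claw":40,"linear":[0,0,0],"twist":0}]'
python3 - <<'E'
from h import *
to(.4962,.246,.0285,92)
E
```

```text
clock: 6.25
tool_pos: [0.5034, 0.0279, 0.1765]
orientation: [-151.7, 89.9, 30.4]
force: [0.8, -0.0, -0.4]
opening: 0.04
clock: 7.08
tool_pos: [0.4959, 0.2354, 0.0957]
orientation: [51.5, 89.9, -126.4]
force: [0.4, 0.2, 0.0]
opening: 0.0402
t 7.08 tcp [0.4959 0.2354 0.0957] yawy -87.9 j [ 46.  14. -23.   0. -52.  46.] F [0.4 0.2 0. ] open 40.2
twist 0.002
linear after twist [ 67.2 -10.7  -0.7]
```

```bash
python3 -m pendant '[{"claw":40,"linear":[25,-10.7,-0.7],"twist":0},{"claw":40,"linear":[25,0,0],"twist":0},{"claw":40,"linear":[12,0,0],"twist":0},{"claw":40,"linear":[5.5,0,0],"twist":0},{"claw":40,"linear":[0,0,0],"twist":0},{"claw":0,"linear":[0,0,0],"twist":0},{"claw":0,"linear":[0,0,0],"twist":0},{"claw":0,"linear":[0,0,0],"twist":0},{"claw":0,"linear":[0,0,0],"twist":0},{"claw":0,"linear":[0,0,0],"twist":0}]'
python3 -m pendant '[{"claw":0,"linear":[0,0,0],"twist":0},{"claw":0,"linear":[-5,0,0],"twist":0},{"claw":0,"linear":[-10,0,0],"twist":0},{"claw":0,"linear":[-20,0,0],"twist":0},{"claw":0,"linear":[-30,0,0],"twist":0},{"claw":0,"linear":[-35,0,0],"twist":0},{"claw":0,"linear":[-35,0,0],"twist":0},{"claw":0,"linear":[-10,0,0],"twist":0},{"claw":0,"linear":[0,0,0],"twist":0},{"claw":0,"linear":[0,0,0],"twist":0}]'
```

```text
clock: 7.92
tool_pos: [0.4973, 0.2463, 0.029]
orientation: [-137.9, 89.9, 44.1]
force: [0.1, 0.8, 0.3]
opening: 0.0118
clock: 8.75
tool_pos: [0.4973, 0.2464, 0.1748]
orientation: [-132.1, 89.8, 49.9]
force: [-0.5, -0.2, -0.2]
opening: 0.0005
```

```bash
python3 - <<'E'
from h import *
im,d=snapshot("top"); np.savez("top2.npz",im=im,d=d); im2,d2=snapshot("scene"); np.savez("scene2.npz",im=im2,d=d2)
for n,i,dd in (("top",im,d),("scene",im2,d2)):
    for k in ("forceps","tray"): print(n,k,[(np.round(b["xy"]),round(b["confidence"],2)) for b in boxes_of(n,k)[:3]])
a=cv2.resize(im[160:280,80:230],(560,448),interpolation=cv2.INTER_CUBIC); 
b=cv2.resize(im2[60:180,220:340],(448,448)[::1],interpolation=cv2.INTER_CUBIC)
o=np.vstack([a[:, :],]); 
cv2.imwrite("pics/both2.png",cv2.cvtColor(cv2.resize(np.hstack([a,b]),(800,356)),cv2.COLOR_RGB2BGR))
E
```

```text
top forceps [(array([145., 225.]), 0.75)]
top tray [(array([159., 221.]), 0.89), (array([362., 220.]), 0.32)]
scene forceps [(array([273., 162.]), 0.68), (array([277., 143.]), 0.6)]
scene tray [(array([289., 139.]), 0.73)]
```

View pics/both2.png

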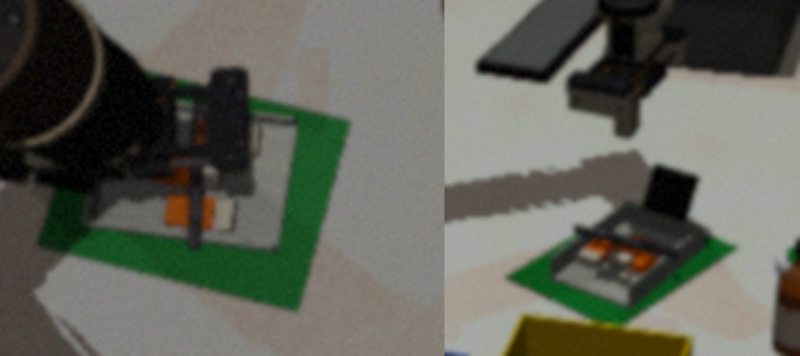

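```bash
python3 - <<'E'
from h import *
print("tip seen ~ (281,104); proj",proj("scene",[[.4973,.2464,.1748]]).round(1))
z=np.load("scene0.npz"); im=z["im"]; 
print("forceps ends/mid model",proj("scene",[[.4208,.243,.042],[.4955,.246,.042],[.57,.249,.042]]).round(1), "seen ends", (220+(577-444)/2.963,60+230/2.963),(220+(672-444)/2.963,60+262/2.963))
def aim(n):
    z=np.load(n+"2.npz"); W=cloud(n,z["d"]); g=cv2.cvtColor(z["im"],cv2.COLOR_RGB2GRAY)
    Q=W.reshape(-1,3); Q=Q[(abs(Q[:,0]-.497)<.15)&(abs(Q[:,1]-.246)<.15)&(Q[:,2]>.12)&(Q[:,2]<.30)]
    for lo in np.arange(.12,.30,.02):
        q=Q[(Q[:,2]>lo)&(Q[:,2]<=lo+.02)]
        if len(q): print(n,round(lo,2),len(q),q.min(0).round(3),q.max(0).round(3))
aim("scene"); aim("top")
z=np.load("scene2.npz"); c=z["im"][70:165,240:340]
cv2.imwrite("pics/s2.png",cv2.cvtColor(cv2.resize(c,None,fx=6,fy=6,interpolation=cv2.INTER_CUBIC),cv2.COLOR_RGB2BGR))
E
```

```text
tip seen ~ (281,104); proj [[281.  110.6]]
forceps ends/mid model [[262.8 137.1]
 [280.2 141.1]
 [298.  145.2]] seen ends (264.8869389132636, 137.62402969962875) (296.9490381370233, 148.42389470131621)
scene 0.18 1 [0.504 0.249 0.199] [0.504 0.249 0.199]
scene 0.2 37 [0.486 0.224 0.2  ] [0.51  0.264 0.22 ]
scene 0.22 30 [0.486 0.226 0.22 ] [0.51  0.266 0.24 ]
scene 0.24 7 [0.505 0.234 0.241] [0.508 0.256 0.251]
scene 0.26 124 [0.458 0.148 0.263] [0.538 0.337 0.28 ]
scene 0.28 241 [0.459 0.147 0.28 ] [0.539 0.342 0.3  ]
top 0.26 68 [0.455 0.157 0.268] [0.537 0.332 0.28 ]
top 0.28 414 [0.455 0.15  0.28 ] [0.539 0.337 0.3  ]
```

View pics/s2.png

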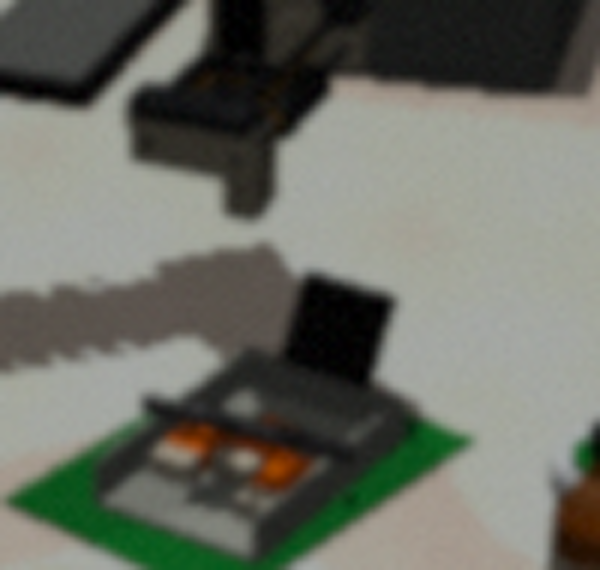

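The crop shows the closed fingertips at about scene (281,106), with the forceps intact across the tray. Depth in both views puts the finger ends about 23 mm higher than the reported TCP. x and y agree, and the body height is off by the same 22–23 mm. So the reported z reads about 23 mm low, and the fingers closed above the forceps. I'll correct for that.

```bash
python3 -m pendant '[{"claw":40,"linear":[35,0,1.5],"twist":0},{"claw":40,"linear":[35,0,0],"twist":0},{"claw":40,"linear":[35,0,0],"twist":0},{"claw":40,"linear":[30,0,0],"twist":0},{"claw":40,"linear":[15,0,0],"twist":0},{"claw":40,"linear":[10,0,0],"twist":0},{"claw":40,"linear":[4,0,0],"twist":0},{"claw":20,"linear":[0,0,0],"twist":0},{"claw":0,"linear":[0,0,0],"twist":0},{"claw":0,"linear":[0,0,0],"twist":0}]'
python3 -m pendant '[{"claw":0,"linear":[0,0,0],"twist":0},{"claw":0,"linear":[0,0,0],"twist":0},{"claw":0,"linear":[0,0,0],"twist":0},{"claw":0,"linear":[0,0,0],"twist":0},{"claw":0,"linear":[0,0,0],"twist":0},{"claw":0,"linear":[0,0,0],"twist":0},{"claw":0,"linear":[0,0,0],"twist":0},{"claw":0,"linear":[0,0,0],"twist":0},{"claw":0,"linear":[0,0,0],"twist":0},{"claw":0,"linear":[0,0,0],"twist":0}]'
```

```text
clock: 9.88
tool_pos: [0.4963, 0.2467, 0.0106]
orientation: [-141.4, 89.9, 40.7]
force: [0.4, 0.3, -0.1]
opening: 0.0252
clock: 10.72
tool_pos: [0.496, 0.2465, 0.0103]
orientation: [-145.9, 89.9, 36.2]
force: [-2.0, -0.1, 6.6]
opening: 0.0114
```

```bash
python3 -m pendant '[{"claw":0,"linear":[-5,0,0],"twist":0},{"claw":0,"linear":[-10,0,0],"twist":0},{"claw":0,"linear":[-20,0,0],"twist":0},{"claw":0,"linear":[-30,0,0],"twist":0},{"claw":0,"linear":[-35,0,0],"twist":0},{"claw":0,"linear":[-35,0,0],"twist":0},{"claw":0,"linear":[-15,10,0],"twist":0},{"claw":0,"linear":[0,30,0],"twist":0},{"claw":0,"linear":[0,35,0],"twist":0},{"claw":0,"linear":[0,35,0],"twist":0}]'
```

```text
clock: 11.55
tool_pos: [0.4993, 0.1354, 0.1606]
orientation: [-140.5, 89.9, 41.7]
force: [0.3, -1.0, -0.6]
opening: 0.0116
```

```bash
python3 -m pendant '[{"claw":0,"linear":[0,38,0],"twist":0},{"claw":0,"linear":[0,38,0],"twist":0},{"claw":0,"linear":[0,38,0],"twist":0},{"claw":0,"linear":[0,38,0],"twist":0},{"claw":0,"linear":[0,38,0],"twist":0},{"claw":0,"linear":[0,38,0],"twist":0},{"claw":0,"linear":[0,38,0],"twist":0},{"claw":0,"linear":[0,38,0],"twist":0},{"claw":0,"linear":[0,38,0],"twist":0},{"claw":0,"linear":[0,38,0],"twist":0}]'
python3 -m pendant '[{"claw":0,"linear":[0,38,0],"twist":0},{"claw":0,"linear":[0,30,5],"twist":0},{"claw":0,"linear":[0,20,10],"twist":-0.04},{"claw":0,"linear":[0,0,8],"twist":-0.04},{"claw":0,"linear":[0,0,0],"twist":0},{"claw":0,"linear":[0,0,0],"twist":0},{"claw":0,"linear":[0,0,0],"twist":0},{"claw":0,"linear":[0,0,0],"twist":0},{"claw":0,"linear":[0,0,0],"twist":0},{"claw":0,"linear":[0,0,0],"twist":0}]'
python3 - <<'E'
from h import *
to(.492,-.353,-.0135,97)
n="scene"; im,d=snapshot(n); W=cloud(n,d); T=get_obs()["tool_pos"]
Q=W.reshape(-1,3); Q=Q[(abs(Q[:,0]-T[0])<.11)&(abs(Q[:,1]-T[1])<.12)&(Q[:,2]>.1)&(Q[:,2]<.35)]
for lo in np.arange(.12,.30,.01):
    q=Q[(Q[:,2]>lo)&(Q[:,2]<=lo+.01)]
    if len(q): print(n,round(lo,2),len(q),q.min(0).round(3),q.max(0).round(3))
E
```

```text
clock: 12.38
tool_pos: [0.5129, -0.2456, 0.1603]
orientation: [174.5, 90.0, -3.5]
force: [0.5, 0.5, -0.2]
opening: 0.0116
clock: 13.22
tool_pos: [0.494, -0.3322, 0.1595]
orientation: [151.7, 90.0, -21.6]
force: [0.3, 0.5, 0.0]
opening: 0.0117
t 13.22 tcp [ 0.494  -0.3322  0.1595] yawy -83.3 j [-15.  15. -13.   0. -62. 112.] F [0.3 0.5 0. ] open 11.7
twist -0.005
linear after twist [173.   20.4   4.5]
scene 0.18 29 [ 0.484 -0.353  0.186] [ 0.567 -0.312  0.19 ]
scene 0.19 116 [ 0.491 -0.355  0.19 ] [ 0.571 -0.309  0.2  ]
scene 0.2 38 [ 0.493 -0.355  0.2  ] [ 0.565 -0.306  0.209]
scene 0.21 20 [ 0.495 -0.355  0.211] [ 0.506 -0.309  0.22 ]
scene 0.22 12 [ 0.5   -0.356  0.22 ] [ 0.508 -0.34   0.228]
scene 0.23 6 [ 0.505 -0.359  0.23 ] [ 0.508 -0.344  0.233]
scene 0.24 1 [ 0.534 -0.41   0.249] [ 0.534 -0.41   0.249]
scene 0.25 101 [ 0.468 -0.425  0.25 ] [ 0.541 -0.241  0.26 ]
scene 0.26 206 [ 0.465 -0.426  0.26 ] [ 0.542 -0.24   0.27 ]
scene 0.27 262 [ 0.467 -0.431  0.27 ] [ 0.543 -0.23   0.28 ]
scene 0.28 188 [ 0.464 -0.432  0.28 ] [ 0.545 -0.232  0.29 ]
scene 0.29 479 [ 0.464 -0.434  0.29 ] [ 0.543 -0.232  0.3  ]
```

```bash
python3 -m pendant '[{"claw":0,"linear":[20,20.4,4.5],"twist":0},{"claw":0,"linear":[35,0,0],"twist":0},{"claw":0,"linear":[35,0,0],"twist":0},{"claw":0,"linear":[35,0,0],"twist":0},{"claw":0,"linear":[25,0,0],"twist":0},{"claw":0,"linear":[12,0,0],"twist":0},{"claw":0,"linear":[6,0,0],"twist":0},{"claw":0,"linear":[3,0,0],"twist":0},{"claw":0,"linear":[0,0,0],"twist":0},{"claw":0,"linear":[0,0,0],"twist":0}]'
```

```text
clock: 14.1
tool_pos: [0.4923, -0.3538, -0.0106]
orientation: [148.7, 89.9, -24.6]
force: [0.3, 0.3, 0.0]
opening: 0.0117
```

```bash
python3 -m pendant '[{"claw":0,"linear":[2,0,0],"twist":0},{"claw":0,"linear":[2,0,0],"twist":0},{"claw":0,"linear":[1.5,0,0],"twist":0},{"claw":0,"linear":[0,0,0],"twist":0},{"claw":0,"linear":[0,0,0],"twist":0},{"claw":0,"linear":[0,0,0],"twist":0},{"claw":22,"linear":[0,0,0],"twist":0},{"claw":22,"linear":[0,0,0],"twist":0},{"claw":22,"linear":[0,0,0],"twist":0},{"claw":22,"linear":[0,0,0],"twist":0}]'
python3 -m pendant '[{"claw":22,"linear":[-20,0,0],"twist":0},{"claw":22,"linear":[-35,0,0],"twist":0},{"claw":22,"linear":[-35,0,0],"twist":0},{"claw":22,"linear":[-35,0,0],"twist":0},{"claw":30,"linear":[-35,0,0],"twist":0},{"claw":30,"linear":[-15,-20,0],"twist":0},{"claw":30,"linear":[0,-38,0],"twist":0},{"claw":30,"linear":[0,-38,0],"twist":0},{"claw":30,"linear":[0,-38,0],"twist":0},{"claw":30,"linear":[0,-38,0],"twist":0}]'
python3 - <<'E'
from h import *
im,d=snapshot("top"); np.savez("top3.npz",im=im,d=d); W=cloud("top",d); im2,d2=snapshot("scene"); np.savez("scene3.npz",im=im2,d=d2)
a=cv2.resize(im[170:275,80:215],(540,420),interpolation=cv2.INTER_CUBIC); b=cv2.resize(im[170:270,325:395],(260,420),interpolation=cv2.INTER_CUBIC)
cv2.imwrite("pics/t3.png",cv2.cvtColor(np.hstack([a,b]),cv2.COLOR_RGB2BGR))
g=cv2.cvtColor(im2,cv2.COLOR_RGB2GRAY); W2=cloud("scene",d2)
m=(g<45)&(abs(W2[...,0]-.492)<.11)&(abs(W2[...,1]+.353)<.05); Q=W2[m]; print(len(Q),Q.min(0),Q.max(0))
to(.5,.2,.15,None)
E
```

```text
clock: 14.93
tool_pos: [0.4914, -0.3536, -0.0172]
orientation: [142.2, 90.0, -31.2]
force: [0.5, 0.4, 0.1]
opening: 0.0212
clock: 15.77
tool_pos: [0.4708, -0.1814, 0.158]
orientation: [-178.6, 90.0, 8.0]
force: [1.1, 0.4, 0.1]
opening: 0.03
671 [ 0.39001719 -0.40286565 -0.00143511] [ 0.59557235 -0.30304029  0.0266324 ]
t 15.87 tcp [ 0.4709 -0.1788  0.1585] yawy -83.1 j [  2.   6. -24.  -0. -59.  95.] F [ 0.3 -0.1  0. ] open 30.2
linear after twist [   8.8 -372.6  -74.3]
```

View pics/t3.png

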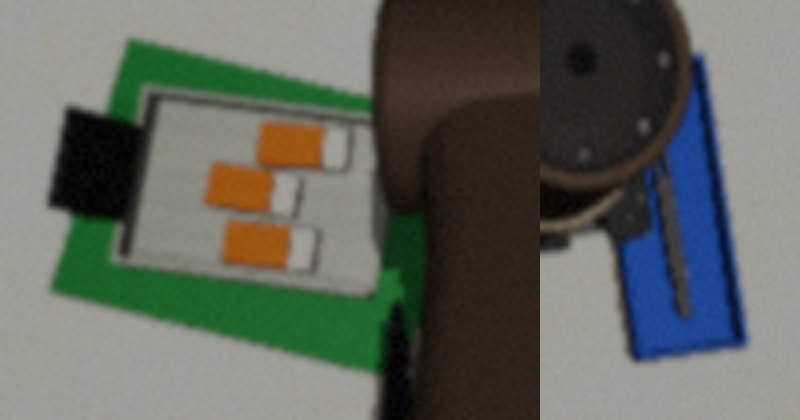

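Forceps lie in the middle dish (panel 2, bar from (660,170) to (685,315)). On the tray, the mailers are at (300,147), (250,190) and (270,247), and the rear floor is free. The next step is the tray grip geometry.

```bash
python3 - <<'E'
from h import *
p,Rm,t=cam("top"); C=-Rm.T@t
def onz(u,v_,zz):
    r=Rm.T@np.array([(u-p["cx"])/p["fx"],(v_-p["cy"])/p["fy"],1]); return C+r*(zz-C[2])/r[2]
c=np.array([.4933,.2509,0]); yaw=-97.5; B=R.from_euler('z',yaw,degrees=True).as_matrix()
def tr(px,py,z): return ((onz(80+px/4,170+py/4,z)-c)@B*1000).round(0)[:2]
print("TL wall outer",tr(146,86,.037),"BL outer",tr(113,265,.037),"inner TL",tr(157,95,.037),"BR",tr(375,297,.037))
for n,q in dict(m0=[(258,122),(260,167),(350,130),(348,172)],m1=[(210,162),(206,205),(300,175),(296,218)],m2=[(226,222),(222,264),(320,228),(317,272)]).items(): print(n,[tuple(tr(*k,.025)) for k in q])
for x,y in [(-22,61),(-20,61),(-50,61)]: print("grip",x,y,(c+B@np.array([x,y,0])/1000).round(4))
print("tray y dir angle",yaw+90)
g=c+B@np.array([-22,61,0])/1000
to(g[0],g[1],.10,yaw+90)
E
```

```text
TL wall outer [-92.  63.] BL outer [-92. -64.] inner TL [-83.  58.] BR [ 92. -62.]
m0 [(np.float64(-12.0), np.float64(50.0)), (np.float64(-5.0), np.float64(18.0)), (np.float64(53.0), np.float64(52.0)), (np.float64(57.0), np.float64(23.0))]
m1 [(np.float64(-41.0), np.float64(17.0)), (np.float64(-38.0), np.float64(-13.0)), (np.float64(24.0), np.float64(16.0)), (np.float64(26.0), np.float64(-14.0))]
m2 [(np.float64(-22.0), np.float64(-23.0)), (np.float64(-20.0), np.float64(-53.0)), (np.float64(44.0), np.float64(-19.0)), (np.float64(47.0), np.float64(-50.0))]
grip -22 61 [0.5566 0.2647 0.    ]
grip -20 61 [0.5564 0.2628 0.    ]
grip -50 61 [0.5603 0.2925 0.    ]
tray y dir angle -7.5
t 15.87 tcp [ 0.4709 -0.1788  0.1585] yawy -83.1 j [  2.   6. -24.  -0. -59.  95.] F [ 0.3 -0.1  0. ] open 30.2
twist -1.32
linear after twist [  59.1   27.1 -450.9]
```

```bash
python3 -m pendant '[{"claw":30,"linear":[0,0,0],"twist":0.122},{"claw":30,"linear":[0,0,0],"twist":0.122},{"claw":30,"linear":[0,0,0],"twist":0.122},{"claw":30,"linear":[0,0,0],"twist":0.122},{"claw":30,"linear":[0,0,0],"twist":0.122},{"claw":30,"linear":[0,0,0],"twist":0.122},{"claw":30,"linear":[0,0,0],"twist":0.122},{"claw":30,"linear":[0,0,0],"twist":0.122},{"claw":30,"linear":[0,0,0],"twist":0.122},{"claw":30,"linear":[0,0,0],"twist":0.122}]'
python3 -m pendant '[{"claw":30,"linear":[0,0,0],"twist":0.122},{"claw":30,"linear":[0,0,0],"twist":0.122},{"claw":30,"linear":[0,0,0],"twist":0.122},{"claw":30,"linear":[0,0,0],"twist":0.122},{"claw":30,"linear":[0,0,0],"twist":0.114},{"claw":30,"linear":[0,-5,35],"twist":0},{"claw":30,"linear":[0,-5,38],"twist":0},{"claw":30,"linear":[0,-5,38],"twist":0},{"claw":30,"linear":[0,-5,38],"twist":0},{"claw":30,"linear":[0,-5,38],"twist":0}]'
python3 -m pendant '[{"claw":28,"linear":[0,-2,38],"twist":0},{"claw":28,"linear":[0,0,38],"twist":0},{"claw":28,"linear":[0,0,38],"twist":0},{"claw":28,"linear":[0,0,38],"twist":0},{"claw":28,"linear":[0,0,38],"twist":0},{"claw":28,"linear":[0,0,38],"twist":0},{"claw":28,"linear":[30,0,30],"twist":0},{"claw":28,"linear":[30,0,10],"twist":0},{"claw":28,"linear":[10,0,0],"twist":0},{"claw":28,"linear":[0,0,0],"twist":0}]'
python3 - <<'E'
from h import *
to(.5574,.2707,-.009,172.5)
E
```

```text
clock: 16.7
tool_pos: [0.4714, -0.183, 0.1579]
orientation: [-147.4, 90.0, -31.0]
force: [-0.2, 0.3, 0.0]
opening: 0.0298
clock: 17.53
tool_pos: [0.5217, 0.0006, 0.1581]
orientation: [-69.1, 90.0, 13.2]
force: [0.9, 0.7, 0.1]
opening: 0.0298
clock: 18.37
tool_pos: [0.5575, 0.263, 0.0848]
orientation: [136.0, 89.6, -141.7]
force: [-0.3, -1.0, 0.6]
opening: 0.0282
t 18.37 tcp [0.5575 0.263  0.0848] yawy 172.3 j [ 43.  21. -15.  -0. -54. -51.] F [-0.3 -1.   0.6] open 28.2
twist -0.004
linear after twist [93.8  0.7  8.1]
```

```bash
python3 -m pendant '[{"claw":28,"linear":[20,0.7,8],"twist":0},{"claw":28,"linear":[30,0,0],"twist":0},{"claw":28,"linear":[22,0,0],"twist":0},{"claw":28,"linear":[12,0,0],"twist":0},{"claw":28,"linear":[6,0,0],"twist":0},{"claw":28,"linear":[3,0,0],"twist":0},{"claw":28,"linear":[0,0,0],"twist":0},{"claw":28,"linear":[0,0,0],"twist":0},{"claw":28,"linear":[0,0,0],"twist":0},{"claw":28,"linear":[0,0,0],"twist":0}]'
python3 - <<'E'
from h import *
to(.5574,.2707,-.009,172.5)
im2,d2=snapshot("scene"); im,d=snapshot("top")
b=cv2.resize(im2[95:175,235:335],(500,400),interpolation=cv2.INTER_CUBIC);a=cv2.resize(im[170:275,80:155],(286,400),interpolation=cv2.INTER_CUBIC)
cv2.imwrite("pics/g4.png",cv2.cvtColor(np.hstack([b,a]),cv2.COLOR_RGB2BGR))
E
```

```text
clock: 19.2
tool_pos: [0.5603, 0.2725, -0.0035]
orientation: [-41.6, 89.9, 40.6]
force: [-0.2, 0.8, 0.2]
opening: 0.0278
t 19.2 tcp [ 0.5603  0.2725 -0.0035] yawy 172.3 j [ 44.  27. -19.   0. -43. -52.] F [-0.2  0.8  0.2] open 27.8
twist -0.004
linear after twist [ 5.5  2.7 -2.2]
```

View pics/g4.png

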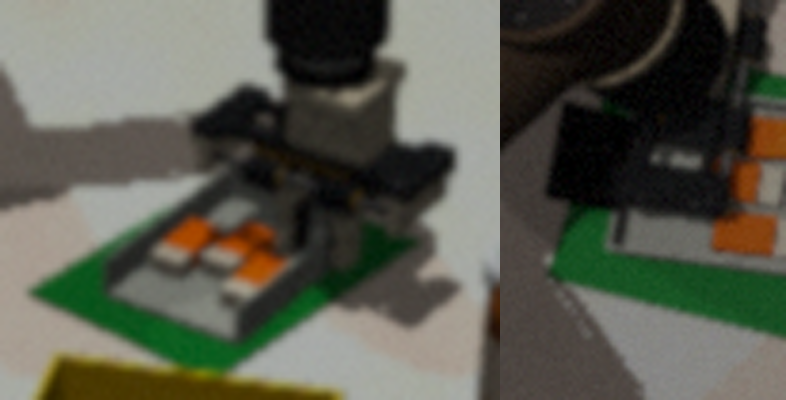

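The view shows the wall straddled: inner finger at (292,220) behind the front mailer, outer finger at (345,240), with nothing touching. I'll go 5 mm lower and close.

```bash
python3 -m pendant '[{"claw":28,"linear":[3,1.5,0],"twist":0},{"claw":28,"linear":[3,1.2,0],"twist":0},{"claw":28,"linear":[0,0,0],"twist":0},{"claw":0,"linear":[0,0,0],"twist":0},{"claw":0,"linear":[0,0,0],"twist":0},{"claw":0,"linear":[0,0,0],"twist":0},{"claw":0,"linear":[0,0,0],"twist":0},{"claw":0,"linear":[0,0,0],"twist":0},{"claw":0,"linear":[0,0,0],"twist":0},{"claw":0,"linear":[0,0,0],"twist":0}]'
python3 -m pendant '[{"claw":0,"linear":[0,0,0],"twist":0},{"claw":0,"linear":[0,0,0],"twist":0},{"claw":0,"linear":[-3,0,0],"twist":0},{"claw":0,"linear":[-5,0,0],"twist":0},{"claw":0,"linear":[-6,0,0],"twist":0},{"claw":0,"linear":[-6,0,0],"twist":0},{"claw":0,"linear":[-6,0,0],"twist":0},{"claw":0,"linear":[-4,0,0],"twist":0},{"claw":0,"linear":[0,0,0],"twist":0},{"claw":0,"linear":[0,0,0],"twist":0}]'
cat >> h.py <<'E'
def fitplane(P):
    c=P.mean(0); n=np.linalg.svd(P-c)[2][2]; n*=np.sign(n[2]); return c,n
E
python3 - <<'E'
from h import *
to(.5574,.2707,.1,172.5); print(get_obs()["moment"].round(2))
im2,d2=snapshot("scene"); W=cloud("scene",d2); np.savez("scene5.npz",im=im2,d=d2)
b=cv2.resize(im2[80:175,235:345],(694,600),interpolation=cv2.INTER_CUBIC)
cv2.imwrite("pics/l5.png",cv2.cvtColor(b,cv2.COLOR_RGB2BGR))
hsv=cv2.cvtColor(im2,cv2.COLOR_RGB2HSV)
m=(hsv[...,0]>5)&(hsv[...,0]<18)&(hsv[...,1]>140)&(hsv[...,2]>100)&(abs(W[...,1]-.25)<.1)&(abs(W[...,0]-.5)<.1); print("orange",m.sum(),np.nanmean(W[m],0),np.nanmin(W[m],0),np.nanmax(W[m],0))
E
```

```text
clock: 20.13
tool_pos: [0.5573, 0.2724, -0.0106]
orientation: [-56.3, 90.0, 26.0]
force: [1.3, -0.1, -0.5]
opening: 0.0038
clock: 20.97
tool_pos: [0.5572, 0.2726, 0.0198]
orientation: [-32.6, 90.0, 49.6]
force: [-0.3, -0.2, -2.8]
opening: 0.004
t 20.97 tcp [0.5572 0.2726 0.0198] yawy 172.3 j [ 44.  25. -19.  -0. -46. -52.] F [-0.3 -0.2 -2.8] open 4.0
twist -0.004
linear after twist [-80.2  -0.5  -1.8]
[ 0.15 -0.23  0.  ]
orange 123 [0.49296829 0.25027541 0.0560292 ] [0.43973512 0.1996792  0.03563327] [0.54892102 0.32372871 0.0709915 ]
```

View pics/l5.png

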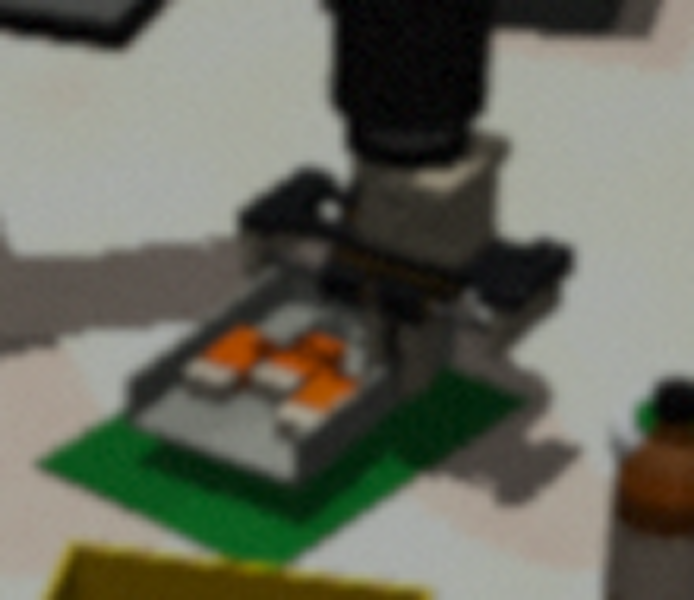

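The tray is lifted level: its shadow falls on the mat, the mailers are at (230,350), (290,365) and (330,390), and the opening is 4.0 mm. Next I raise it gently and turn it to line up with the box.

```bash
python3 -m pendant '[{"claw":0,"linear":[-5,0,0],"twist":-0.02},{"claw":0,"linear":[-10,0,0],"twist":-0.036},{"claw":0,"linear":[-15,0,0],"twist":-0.04},{"claw":0,"linear":[-18,0,0],"twist":-0.04},{"claw":0,"linear":[-18,0,0],"twist":-0.045},{"claw":0,"linear":[-18,0,0],"twist":-0.045},{"claw":0,"linear":[-16,0,0],"twist":-0.045},{"claw":0,"linear":[-11,0,0],"twist":-0.04},{"claw":0,"linear":[-6,0,0],"twist":-0.035},{"claw":0,"linear":[-3,0,0],"twist":-0.017}]'
python3 - <<'E'
from h import *
to(.6545,-.0493,.14,193.1); print(get_obs()["moment"].round(2))
im,d=snapshot("top"); im2,d2=snapshot("scene"); W=cloud("scene",d2)
hsv=cv2.cvtColor(im2,cv2.COLOR_RGB2HSV)
m=(hsv[...,0]>5)&(hsv[...,0]<18)&(hsv[...,1]>140)&(hsv[...,2]>100)&(W[...,2]>.1)&(abs(W[...,0]-.5)<.15)&(abs(W[...,1]-.2)<.2)
print("orange",m.sum(),np.nanmean(W[m],0),np.nanmin(W[m],0),np.nanmax(W[m],0)); P=W[m]
c,n=fitplane(P[(np.isfinite(P[:,0]))]); print(n)
E
```

```text
clock: 21.85
tool_pos: [0.5574, 0.2726, 0.1407]
orientation: [-63.8, 89.9, 39.4]
force: [-0.3, 0.2, -2.9]
opening: 0.0038
t 21.85 tcp [0.5574 0.2726 0.1407] yawy -166.8 j [ 44.  18. -11.   0. -61. -31.] F [-0.3  0.2 -2.9] open 3.8
twist 0.002
linear after twist [   0.5  -21.6 -335.5]
[ 0.14 -0.27  0.01]
orange 120 [0.50810697 0.22664595 0.1768548 ] [0.45126664 0.19587025 0.16572439] [0.56139401 0.27774192 0.18212407]
[-0.01467244  0.05524163  0.9983652 ]
```

```bash
python3 -m pendant '[{"claw":0,"linear":[0,0,-4],"twist":0},{"claw":0,"linear":[0,-1,-8],"twist":0},{"claw":0,"linear":[0,-1,-12],"twist":0},{"claw":0,"linear":[0,-1,-16],"twist":0},{"claw":0,"linear":[0,-1.5,-18],"twist":0},{"claw":0,"linear":[0,-1.5,-20],"twist":0},{"claw":0,"linear":[0,-1.5,-20],"twist":0},{"claw":0,"linear":[0,-1.5,-20],"twist":0},{"claw":0,"linear":[0,-1.5,-20],"twist":0},{"claw":0,"linear":[0,-1.5,-20],"twist":0}]'
python3 -m pendant '[{"claw":0,"linear":[0,-1.5,-20],"twist":0},{"claw":0,"linear":[0,-1.5,-20],"twist":0},{"claw":0,"linear":[0,-1.5,-20],"twist":0},{"claw":0,"linear":[0,-1.5,-20],"twist":0},{"claw":0,"linear":[0,-1.5,-20],"twist":0},{"claw":0,"linear":[0,-1.2,-20],"twist":0},{"claw":0,"linear":[0,-1,-19],"twist":0},{"claw":0,"linear":[0,0,-16],"twist":0},{"claw":0,"linear":[0,0,-12],"twist":0},{"claw":0,"linear":[0,0,-8],"twist":0}]'
python3 - <<'E'
from h import *
to(.6545,-.0493,.11,193.1); print(get_obs()["moment"].round(2))
im,d=snapshot("top"); im2,d2=snapshot("scene"); np.savez("s6.npz",im=im2,d=d2,t=im,td=d); W=cloud("scene",d2)
hsv=cv2.cvtColor(im2,cv2.COLOR_RGB2HSV); T=get_obs()["tool_pos"]
m=(hsv[...,0]>5)&(hsv[...,0]<18)&(hsv[...,1]>140)&(hsv[...,2]>90)&(W[...,2]>.1)&(abs(W[...,0]-T[0])<.2)&(abs(W[...,1]-T[1])<.15)
P=W[m]; P=P[np.isfinite(P[:,0])]; print("orange",m.sum(),P.mean(0),P.min(0),P.max(0)); print(fitplane(P)[1])
a=cv2.resize(im2[100:250,200:330],(520,600),interpolation=cv2.INTER_CUBIC)
cv2.imwrite("pics/b6.png",cv2.cvtColor(a,cv2.COLOR_RGB2BGR))
E
```

```text
clock: 22.78
tool_pos: [0.6046, 0.1185, 0.1391]
orientation: [111.4, 90.0, -145.6]
force: [0.4, 0.2, -3.2]
opening: 0.0034
clock: 23.62
tool_pos: [0.6532, -0.0496, 0.139]
orientation: [93.2, 90.0, -163.8]
force: [-0.2, -0.2, -3.5]
opening: 0.0041
t 23.62 tcp [ 0.6532 -0.0496  0.139 ] yawy -167.1 j [ 13.  21.  -7.   0. -62.   0.] F [-0.2 -0.2 -3.5] open 4.1
twist -0.003
linear after twist [29.  -1.4  0. ]
[ 0.11 -0.25  0.01]
orange 225 [ 0.60304648 -0.09290498  0.17470497] [ 0.54734842 -0.12703057  0.156819  ] [ 0.65655256 -0.0258481   0.18027554]
[-0.00569932  0.05934645  0.99822118]
```

```bash
cat > tilt.py <<'E'
from h import *
o=get_obs(); T=o["tool_pos"]; print("t",round(o["clock"],2),"tcp",T.round(4),"F",o["force"].round(1),"M",o["moment"].round(2))
im,d=snapshot("scene"); W=cloud("scene",d); hsv=cv2.cvtColor(im,cv2.COLOR_RGB2HSV); b13=np.radians(13.1)
v=np.array([-np.sin(b13),np.cos(b13)]); u=np.array([v[1],-v[0]]); c=np.array([.618,-.109])
vv=(W[...,:2]-c)@v; uu=(W[...,:2]-c)@u
def pl(m,nm):
    P=W[m]; P=P[np.isfinite(P[:,0])]
    if len(P)<15: print(nm,len(P)); return
    ce,n=fitplane(P); print(nm,len(P),"c",ce.round(3),"nosedown deg",np.degrees(np.arctan2(-n[:2]@v,n[2])).round(1),"roll(u)",np.degrees(np.arctan2(n[:2]@u,n[2])).round(1),"v",vv[m].min().round(3),vv[m].max().round(3))
org=(hsv[...,0]>5)&(hsv[...,0]<18)&(hsv[...,1]>140)&(hsv[...,2]>80)&(abs(uu)<.1)&(vv>-.1)&(vv<.2)&(W[...,2]<.25)
pl(org,"orange")
gray=(hsv[...,1]<60)&(hsv[...,2]>75)&(abs(uu+.012)<.055)&(vv>-.1)&(vv<.06)&(W[...,2]<.2)
pl(gray,"floor/white")
blk=(hsv[...,2]<40)&(abs(uu+.012)<.035)&(vv>.08)&(vv<.25)&(W[...,2]>T[2]+.03)&(W[...,2]<T[2]+.16)
print("handle max z",np.nanmax(W[...,2][blk]).round(3) if blk.any() else None)
E
python3 -m pendant '[{"claw":0,"linear":[4,-1,0],"twist":0},{"claw":0,"linear":[8,0,0],"twist":0},{"claw":0,"linear":[10,0,0],"twist":0},{"claw":0,"linear":[10,0,0],"twist":0},{"claw":0,"linear":[8,0,0],"twist":0},{"claw":0,"linear":[5,0,0],"twist":0},{"claw":0,"linear":[3,0,0],"twist":0},{"claw":0,"linear":[0,0,0],"twist":0},{"claw":0,"linear":[0,0,0],"twist":0},{"claw":0,"linear":[0,0,0],"twist":0}]'
python3 tilt.py
python3 -m pendant '[{"claw":0,"linear":[3,0,0],"twist":0},{"claw":0,"linear":[3,0,0],"twist":0},{"claw":0,"linear":[3,0,0],"twist":0},{"claw":0,"linear":[2,0,0],"twist":0},{"claw":0,"linear":[0,0,0],"twist":0},{"claw":0,"linear":[0,0,0],"twist":0},{"claw":0,"linear":[0,0,0],"twist":0},{"claw":0,"linear":[0,0,0],"twist":0},{"claw":0,"linear":[0,0,0],"twist":0},{"claw":0,"linear":[0,0,0],"twist":0}]'
python3 tilt.py
```

```text
clock: 24.55
tool_pos: [0.6548, -0.0468, 0.0918]
orientation: [-102.6, 90.0, 0.5]
force: [0.4, 0.1, -2.5]
opening: 0.0038
t 24.55 tcp [ 0.6548 -0.0468  0.0918] F [ 0.4  0.1 -2.5] M [ 0.14 -0.22  0.03]
orange 240 c [ 0.604 -0.089  0.127] nosedown deg -2.6 roll(u) 0.5 v -0.017 0.066
floor/white 516 c [ 0.612 -0.142  0.113] nosedown deg 28.4 roll(u) -2.8 v -0.099 0.049
handle max z 0.225
clock: 25.43
tool_pos: [0.6555, -0.0479, 0.0816]
orientation: [-131.8, 89.9, -28.7]
force: [1.4, -5.4, 3.2]
opening: 0.0036
t 25.43 tcp [ 0.6555 -0.0479  0.0816] F [ 1.4 -5.4  3.2] M [-1.68 -0.46  0.21]
orange 269 c [ 0.604 -0.089  0.114] nosedown deg 2.2 roll(u) 0.2 v -0.014 0.085
floor/white 542 c [ 0.612 -0.141  0.096] nosedown deg 29.4 roll(u) -1.4 v -0.1 0.058
handle max z 0.216
```

```bash
python3 -m pendant '[{"claw":0,"linear":[2,0,0],"twist":0},{"claw":0,"linear":[2,0,0],"twist":0},{"claw":0,"linear":[2,0,0],"twist":0},{"claw":0,"linear":[2,0,0],"twist":0},{"claw":0,"linear":[0,0,0],"twist":0},{"claw":0,"linear":[0,0,0],"twist":0},{"claw":0,"linear":[0,0,0],"twist":0},{"claw":0,"linear":[0,0,0],"twist":0},{"claw":0,"linear":[0,0,0],"twist":0},{"claw":0,"linear":[0,0,0],"twist":0}]'
python3 tilt.py
```

```text
clock: 26.32
tool_pos: [0.6558, -0.0483, 0.0738]
orientation: [-136.5, 89.8, -33.4]
force: [2.8, -7.2, 5.3]
opening: 0.0038
t 26.32 tcp [ 0.6558 -0.0483  0.0738] F [ 2.8 -7.2  5.3] M [-2.42 -0.65  0.25]
orange 318 c [ 0.604 -0.09   0.103] nosedown deg 12.2 roll(u) 0.6 v -0.02 0.062
floor/white 529 c [ 0.61  -0.132  0.079] nosedown deg 34.6 roll(u) 1.1 v -0.1 0.06
handle max z 0.21
```

```bash
python3 -m pendant '[{"claw":0,"linear":[2,0,0],"twist":0},{"claw":0,"linear":[2,0,0],"twist":0},{"claw":0,"linear":[2,0,0],"twist":0},{"claw":0,"linear":[2,0,0],"twist":0},{"claw":0,"linear":[0,0,0],"twist":0},{"claw":0,"linear":[0,0,0],"twist":0},{"claw":0,"linear":[0,0,0],"twist":0},{"claw":0,"linear":[0,0,0],"twist":0},{"claw":0,"linear":[0,0,0],"twist":0},{"claw":0,"linear":[0,0,0],"twist":0}]'
python3 tilt.py
```

```text
clock: 27.2
tool_pos: [0.6558, -0.0485, 0.0656]
orientation: [-138.1, 89.8, -35.0]
force: [2.7, -8.2, 2.7]
opening: 0.0038
t 27.2 tcp [ 0.6558 -0.0485  0.0656] F [ 2.7 -8.2  2.7] M [-2.72 -0.86  0.28]
orange 342 c [ 0.604 -0.088  0.09 ] nosedown deg 22.6 roll(u) 0.9 v -0.011 0.063
floor/white 449 c [ 0.607 -0.119  0.066] nosedown deg 45.1 roll(u) 3.2 v -0.1 0.06
handle max z 0.204
```

```bash
python3 -m pendant '[{"claw":0,"linear":[2,0,0],"twist":0},{"claw":0,"linear":[2,0,0],"twist":0},{"claw":0,"linear":[1,0,0],"twist":0},{"claw":0,"linear":[0,0,0],"twist":0},{"claw":0,"linear":[0,0,0],"twist":0},{"claw":0,"linear":[0,0,0],"twist":0},{"claw":0,"linear":[0,0,0],"twist":0},{"claw":0,"linear":[0,0,0],"twist":0},{"claw":0,"linear":[0,0,0],"twist":0},{"claw":0,"linear":[0,0,0],"twist":0}]'
python3 tilt.py
```

```text
clock: 28.08
tool_pos: [0.6557, -0.0482, 0.0605]
orientation: [-134.5, 89.8, -31.4]
force: [2.0, -7.8, 3.3]
opening: 0.0037
t 28.08 tcp [ 0.6557 -0.0482  0.0605] F [ 2.  -7.8  3.3] M [-2.32 -0.74  0.3 ]
orange 354 c [ 0.604 -0.087  0.082] nosedown deg 29.6 roll(u) 1.9 v -0.006 0.06
floor/white 390 c [ 0.605 -0.111  0.059] nosedown deg 48.9 roll(u) 2.2 v -0.1 0.06
handle max z 0.205
```

The tray tips as planned (about 30°), but the mailers still hold by friction. Before more tilt would bring the handle to the gripper body, I'll pull the tray back quickly along its own slope so the mailers slide off the lip.

```bash
python3 -m pendant '[{"claw":0,"linear":[-2,0,1],"twist":0},{"claw":0,"linear":[-19,0,31],"twist":0},{"claw":0,"linear":[-18,0,31],"twist":0},{"claw":0,"linear":[-18,0,31],"twist":0},{"claw":0,"linear":[0,0,0],"twist":0},{"claw":0,"linear":[0,0,0],"twist":0},{"claw":0,"linear":[0,0,0],"twist":0},{"claw":0,"linear":[0,0,0],"twist":0},{"claw":0,"linear":[0,0,0],"twist":0},{"claw":0,"linear":[0,0,0],"twist":0}]'
python3 tilt.py; python3 - <<'E'
from h import *
im2,d2=snapshot("scene"); im,d=snapshot("top")
a=cv2.resize(im2[110:240,200:330],(450,450),interpolation=cv2.INTER_CUBIC); b=cv2.resize(im[110:240,190:320],(350,450),interpolation=cv2.INTER_CUBIC)
cv2.imwrite("pics/p7.png",cv2.cvtColor(np.hstack([a,b]),cv2.COLOR_RGB2BGR))
E
```

```text
clock: 28.97
tool_pos: [0.634, 0.0437, 0.1164]
orientation: [-122.9, 89.9, -19.9]
force: [0.9, 0.0, 6.1]
opening: 0.0038
t 28.97 tcp [0.634  0.0437 0.1164] F [0.9 0.  6.1] M [-0.28 -0.4   0.1 ]
orange 243 c [ 0.6   -0.067  0.036] nosedown deg -59.3 roll(u) 18.8 v 0.022 0.098
floor/white 139 c [ 0.597 -0.082  0.056] nosedown deg 37.2 roll(u) -5.5 v -0.1 0.06
handle max z 0.257
```

View pics/p7.png

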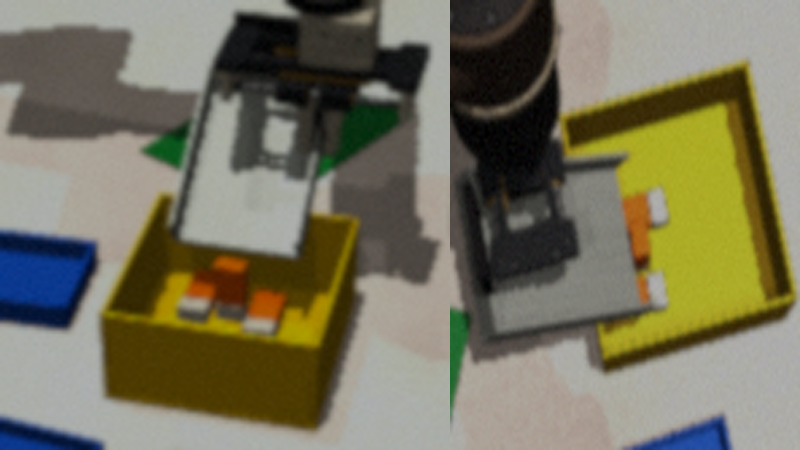

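The view shows all three mailers inside the box (left panel at (200,300), (232,285) and (265,310)) and the tray empty, with its lip over the box wall. I lift straight up, turn back and return to the mat.

```bash
python3 -m pendant '[{"claw":0,"linear":[-6,0,0],"twist":0},{"claw":0,"linear":[-12,0,0],"twist":0},{"claw":0,"linear":[-18,0,0],"twist":0},{"claw":0,"linear":[-18,0,0],"twist":0},{"claw":0,"linear":[-12,0,0],"twist":0},{"claw":0,"linear":[-6,0,5],"twist":0.05},{"claw":0,"linear":[0,0,10],"twist":0.08},{"claw":0,"linear":[0,0,15],"twist":0.09},{"claw":0,"linear":[0,0,20],"twist":0.08},{"claw":0,"linear":[0,0,20],"twist":0.063}]'
python3 - <<'E'
from h import *
to(.5533,.2765,.09,172.5)
E
```

```text
clock: 29.95
tool_pos: [0.6294, 0.1143, 0.1884]
orientation: [87.6, 89.9, 169.6]
force: [1.3, 0.1, -2.1]
opening: 0.0041
t 29.95 tcp [0.6294 0.1143 0.1884] yawy 171.9 j [ 28.  18.  -5.  -0. -67. -36.] F [ 1.3  0.1 -2.1] open 4.1
twist -0.01
linear after twist [ 98.5  96.5 150.8]
```

```bash
python3 -m pendant '[{"claw":0,"linear":[0,10,16],"twist":0},{"claw":0,"linear":[0,12,18],"twist":0},{"claw":0,"linear":[0,13,20],"twist":0},{"claw":0,"linear":[5,13,21],"twist":0},{"claw":0,"linear":[10,13,21],"twist":0},{"claw":0,"linear":[18,13,20],"twist":0},{"claw":0,"linear":[22,12,18],"twist":-0.01},{"claw":0,"linear":[20,8,13],"twist":0},{"claw":0,"linear":[15,2.5,3.8],"twist":0},{"claw":0,"linear":[8,0,0],"twist":0}]'
python3 - <<'E'
from h import *
to(.5533,.2765,.045,172.5); 
T=get_obs()["tool_pos"]; im,d=snapshot("scene"); W=cloud("scene",d); im2,_=snapshot("top")
hx=np.array([-.1305,-.9914]); hy=np.array([.9914,-.1305])
s=(W[...,:2]-T[:2])@hx; l=(W[...,:2]-T[:2])@hy
hsv=cv2.cvtColor(im,cv2.COLOR_RGB2HSV)
m=(s>.03)&(s<.14)&(l<-.012)&(l>-.105)&(W[...,2]>.012)&(W[...,2]<T[2]+.06)&(hsv[...,1]<90)
P=W[m]; c,n=fitplane(P); print(m.sum(),"nosedown",np.degrees(np.arctan2(n[:2]@hx,n[2])),"lateral",np.degrees(np.arctan2(n[:2]@hy,n[2])),"zmin",P[:,2].min(),"s max",s[m].max())
a=cv2.resize(im[60:190,220:350],(450,450),interpolation=cv2.INTER_CUBIC); b=cv2.resize(im2[160:280,80:200],(350,450),interpolation=cv2.INTER_CUBIC)
cv2.imwrite("pics/q8.png",cv2.cvtColor(np.hstack([a,b]),cv2.COLOR_RGB2BGR))
E
```

```text
clock: 30.78
tool_pos: [0.5528, 0.2768, 0.088]
orientation: [128.4, 89.8, -148.7]
force: [-0.4, -1.0, -1.9]
opening: 0.0035
t 30.78 tcp [0.5528 0.2768 0.088 ] yawy 172.9 j [ 45.  21. -15.  -0. -55. -52.] F [-0.4 -1.  -1.9] open 3.5
twist 0.007
linear after twist [43.  -0.6 -0.2]
344 nosedown 31.41330024489826 lateral -1.1486134968937072 zmin 0.04524113981925963 s max 0.09882699595720225
```

View pics/q8.png

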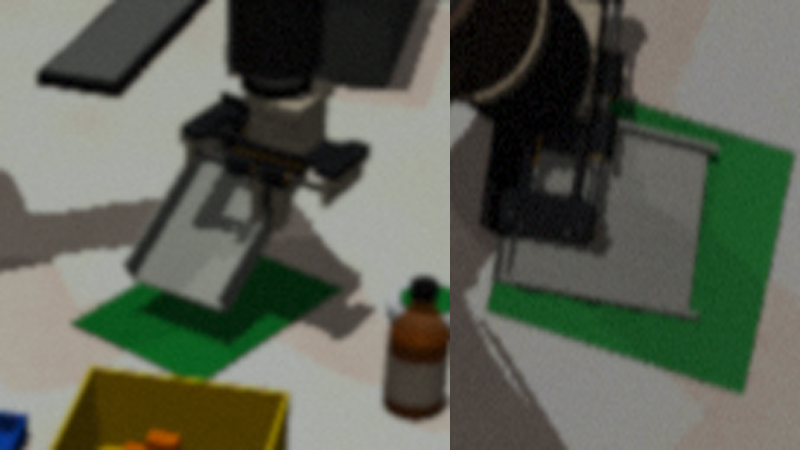

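Tray held above the mat, 31° nose-down, level sideways. I lower it so the mat pushes the nose flat.

```bash
python3 -m pendant '[{"claw":0,"linear":[8,0,0],"twist":0},{"claw":0,"linear":[12,0,0],"twist":0},{"claw":0,"linear":[10,0,0],"twist":0},{"claw":0,"linear":[6,0,0],"twist":0},{"claw":0,"linear":[4,0,0],"twist":0},{"claw":0,"linear":[4,0,0],"twist":0},{"claw":0,"linear":[4,0,0],"twist":0},{"claw":0,"linear":[4,0,0],"twist":0},{"claw":0,"linear":[4,0,0],"twist":0},{"claw":0,"linear":[4,0,0],"twist":0}]'
python3 -m pendant '[{"claw":0,"linear":[4,0,0],"twist":0},{"claw":0,"linear":[4,0,0],"twist":0},{"claw":0,"linear":[4,0,0],"twist":0},{"claw":0,"linear":[4,0,0],"twist":0},{"claw":0,"linear":[4,0,0],"twist":0},{"claw":0,"linear":[4,0,0],"twist":0},{"claw":0,"linear":[0,0,0],"twist":0},{"claw":0,"linear":[0,0,0],"twist":0},{"claw":0,"linear":[0,0,0],"twist":0},{"claw":0,"linear":[0,0,0],"twist":0}]'
cat > flat.py <<'E'
from h import *
o=get_obs(); T=o["tool_pos"]; im,d=snapshot("scene"); W=cloud("scene",d)
print("t",round(o["clock"],2),T.round(4),"F",o["force"].round(1),"M",o["moment"].round(2))
hx=np.array([-.1305,-.9914]); hy=np.array([.9914,-.1305])
s=(W[...,:2]-T[:2])@hx; l=(W[...,:2]-T[:2])@hy; hsv=cv2.cvtColor(im,cv2.COLOR_RGB2HSV)
m=(s>.03)&(s<.112)&(l<-.03)&(l>-.10)&(W[...,2]>-.005)&(W[...,2]<T[2]+.06)&(hsv[...,1]<90)
P=W[m]; c,n=fitplane(P); print(m.sum(),"nosedown",np.degrees(np.arctan2(n[:2]@hx,n[2])).round(1),"lateral",np.degrees(np.arctan2(n[:2]@hy,n[2])).round(1),"z",c[2].round(4),P[:,2].min().round(4))
E
python3 flat.py
```

```text
clock: 31.72
tool_pos: [0.5564, 0.2786, 0.0319]
orientation: [-42.8, 89.7, 40.1]
force: [1.2, 3.9, 4.2]
opening: 0.0038
clock: 32.55
tool_pos: [0.5539, 0.2758, 0.0058]
orientation: [135.4, 89.9, -141.8]
force: [0.1, -0.6, -2.0]
opening: 0.0038
t 32.55 [0.5539 0.2758 0.0058] F [ 0.1 -0.6 -2. ] M [ 0.09 -0.15  0.01]
258 nosedown 10.7 lateral 0.6 z 0.0152 0.0003
```

```bash
python3 -m pendant '[{"claw":0,"linear":[3,0,0],"twist":0},{"claw":0,"linear":[3,0,0],"twist":0},{"claw":0,"linear":[3,0,0],"twist":0},{"claw":0,"linear":[2,0,0],"twist":0},{"claw":0,"linear":[2,0,0],"twist":0},{"claw":0,"linear":[0,0,0],"twist":0},{"claw":0,"linear":[0,0,0],"twist":0},{"claw":0,"linear":[0,0,0],"twist":0},{"claw":0,"linear":[0,0,0],"twist":0},{"claw":0,"linear":[0,0,0],"twist":0}]'
python3 flat.py
```

```text
clock: 33.43
tool_pos: [0.5544, 0.2764, -0.0068]
orientation: [137.0, 90.0, -140.1]
force: [0.7, 1.4, -0.2]
opening: 0.0038
t 33.43 [ 0.5544  0.2764 -0.0068] F [ 0.7  1.4 -0.2] M [ 0.28 -0.17 -0.05]
214 nosedown 3.3 lateral 0.6 z 0.011 0.0012
```

```bash
python3 -m pendant '[{"claw":0,"linear":[1.5,0,0],"twist":0},{"claw":0,"linear":[1.5,0,0],"twist":0},{"claw":0,"linear":[1.5,0,0],"twist":0},{"claw":0,"linear":[0,0,0],"twist":0},{"claw":0,"linear":[0,0,0],"twist":0},{"claw":0,"linear":[0,0,0],"twist":0},{"claw":0,"linear":[0,0,0],"twist":0},{"claw":0,"linear":[0,0,0],"twist":0},{"claw":0,"linear":[0,0,0],"twist":0},{"claw":0,"linear":[0,0,0],"twist":0}]'
python3 flat.py; python3 - <<'E'
from h import *
im,d=snapshot("top"); np.savez("top8.npz",im=im,d=d)
E
```

```text
clock: 34.32
tool_pos: [0.5545, 0.2765, -0.0112]
orientation: [134.4, 90.0, -142.7]
force: [0.1, 0.9, 0.4]
opening: 0.0037
t 34.32 [ 0.5545  0.2765 -0.0112] F [0.1 0.9 0.4] M [ 0.37 -0.09 -0.07]
214 nosedown 0.7 lateral 0.2 z 0.0096 0.0014
```

Flat within 1° and carried by the mat, so I release and rise.

```bash
python3 -m pendant '[{"claw":0,"linear":[0.5,0,0],"twist":0},{"claw":0,"linear":[0,0,0],"twist":0},{"claw":10,"linear":[0,0,0],"twist":0},{"claw":22,"linear":[0,0,0],"twist":0},{"claw":28,"linear":[0,0,0],"twist":0},{"claw":28,"linear":[0,0,0],"twist":0},{"claw":28,"linear":[0,0,0],"twist":0},{"claw":28,"linear":[0,0,0],"twist":0},{"claw":28,"linear":[0,0,0],"twist":0},{"claw":28,"linear":[0,0,0],"twist":0}]'
python3 -m pendant '[{"claw":28,"linear":[-10,0,0],"twist":0},{"claw":28,"linear":[-25,0,0],"twist":0},{"claw":28,"linear":[-35,0,0],"twist":0},{"claw":28,"linear":[-38,0,0],"twist":0},{"claw":28,"linear":[-38,0,0],"twist":0},{"claw":28,"linear":[-20,0,30],"twist":0},{"claw":28,"linear":[0,0,38],"twist":0},{"claw":28,"linear":[0,0,38],"twist":0},{"claw":28,"linear":[0,0,38],"twist":0},{"claw":28,"linear":[0,0,38],"twist":0}]'
python3 -m pendant '[{"claw":28,"linear":[0,0,38],"twist":0},{"claw":28,"linear":[0,0,38],"twist":0},{"claw":28,"linear":[0,0,30],"twist":0},{"claw":28,"linear":[0,0,20],"twist":0},{"claw":28,"linear":[0,0,0],"twist":0},{"claw":28,"linear":[0,0,0],"twist":0},{"claw":28,"linear":[0,0,0],"twist":0},{"claw":28,"linear":[0,0,0],"twist":0},{"claw":28,"linear":[0,0,0],"twist":0},{"claw":28,"linear":[0,0,0],"twist":0}]'
python3 - <<'E'
from h import *
to(.5,.5,.2,None)
im,d=snapshot("top"); im2,d2=snapshot("scene"); np.savez("end.npz",t=im,s=im2,td=d,sd=d2)
W=cloud("top",d); P=W[150:290,60:230].reshape(-1,3)
Q=P[(P[:,2]>.025)&(P[:,2]<.05)&(abs(P[:,0]-.49)<.1)&(abs(P[:,1]-.25)<.13)]; print("tray rim",cv2.minAreaRect((Q[:,:2]*1000).astype(np.float32)))
a=cv2.resize(im[100:300,80:400],(800,500),interpolation=cv2.INTER_CUBIC)
cv2.imwrite("pics/end.png",cv2.cvtColor(a,cv2.COLOR_RGB2BGR))
for n,i,dd in (("top",im,d),("scene",im2,d2)):
    W=cloud(n,dd); hsv=cv2.cvtColor(i,cv2.COLOR_RGB2HSV)
    f=(hsv[...,0]>45)&(hsv[...,0]<85)&(hsv[...,1]>120)&(hsv[...,2]>50)&(abs(W[...,0]-.49)<.18)&(abs(W[...,1]-.255)<.18)
    print(n,"mat",cv2.minAreaRect((W[f][:,:2]*1000).astype(np.float32)))
    o=(hsv[...,0]>5)&(hsv[...,0]<18)&(hsv[...,1]>140)&(hsv[...,2]>90)&(abs(W[...,0]-.618)<.13)&(abs(W[...,1]+.109)<.13); print("orange in box",o.sum(),W[o].mean(0).round(3),W[o].max(0).round(3))
    k=(hsv[...,1]<130)&(hsv[...,2]<110)&(abs(W[...,0]-.492)<.09)&(abs(W[...,1]+.353)<.034); print("forceps",k.sum(),np.percentile(W[k],[3,50,97],axis=0).round(3).tolist())
E
```

```text
clock: 35.25
tool_pos: [0.5546, 0.2766, -0.0117]
orientation: [-89.3, 90.0, -6.5]
force: [-0.5, 0.4, 0.2]
opening: 0.028
clock: 36.08
tool_pos: [0.5774, 0.4588, 0.156]
orientation: [-30.6, 89.9, 52.2]
force: [1.0, -0.8, 0.3]
opening: 0.0274
clock: 36.92
tool_pos: [0.5933, 0.5815, 0.1553]
orientation: [-26.7, 90.0, 56.0]
force: [-0.7, -0.2, 0.4]
opening: 0.0284
t 36.92 tcp [0.5933 0.5815 0.1553] yawy 172.8 j [ 58.  37.  22.   0. -75. -65.] F [-0.7 -0.2  0.4] open 28.4
linear after twist [-44.8  82.3 -92.5]
tray rim ((491.87841796875, 261.69036865234375), (188.2117156982422, 126.62408447265625), 82.64349365234375)
top mat ((488.0392150878906, 257.5707702636719), (257.09698486328125, 185.56329345703125), 75.8395767211914)
orange in box 328 [ 0.591 -0.06   0.031] [ 0.645 -0.034  0.077]
forceps 223 [[0.417, -0.385, 0.002], [0.485, -0.353, 0.013], [0.565, -0.321, 0.022]]
scene mat ((489.3265380859375, 251.70965576171875), (262.6131591796875, 190.9999237060547), 74.9478988647461)
orange in box 177 [ 0.598 -0.065  0.035] [ 0.647 -0.023  0.074]
forceps 147 [[0.427, -0.384, 0.004], [0.493, -0.356, 0.013], [0.566, -0.342, 0.018]]
```

View pics/end.png

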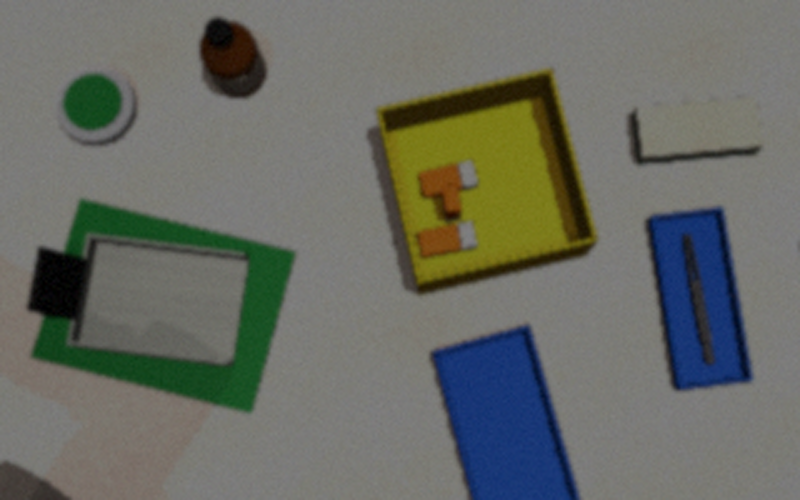

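The final view shows the tray empty and flat, centred on the mat at (165,300). All three mailers are in the box (one standing on end, below the rim), the forceps lie in the middle dish at (698,300), and the bottle, petri dish and carton are in place.

```bash
python3 -c "
from plant import *
print(close_job(), get_obs()['clock'])"
```

```text
the job is handed in; nothing more can be done
the job is handed in; nothing more can be done
```

The job is handed in at about 37 s on the robot's clock, well under the 72 s limit. The forceps are in the middle dish, the three mailers are in the yellow box, and the empty tray is back on the mat.

- **Forceps:** The first two grasps closed on air above the forceps and moved nothing. The cameras showed the fingertips about 23 mm higher than the reported position, so I corrected for that and the third grasp held. I let the forceps go a few millimetres above the dish floor. The last pictures show them lying in the middle dish.
- **Tray and mailers:** The moves offered no way to tilt the tool, so I gripped the tray by a side wall instead of the handle. I carried it level and pressed its rear underside on the box rim until it tipped about 30°. The mailers did not slide at that angle. A quick pull of the tray back along its slope let all three drop into the box, and the gripper never touched them.
- **Setting down:** The tray went nose-first onto the mat, which pushed it flat (within about 1°) before I released it. It stands within about 1 cm of the mat's middle.

**Last checks:**
- **In the box:** One mailer stands on end, about 75 mm high and below the rim.
- **Bystanders:** The bottle, petri dish and carton look unmoved in the final picture; I did not measure them again.
- **Position measurements:** The two cameras put the mat's centre 6 mm apart. The tray's measured rim is also pulled towards the handle, so its position is only good to about a centimetre.

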